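Close up the row of shoe-cream jars in the brass-railed rack

TASK

The four shoe-cream jars stand touching in a row partway along the brass-railed rack. With your fingertips behind the oxblood-red jar, the last one towards the rack's open end, push the whole row along gently as one train until the front jar is up against the end board and the jars still touch one another, so that the open end is free for the next jar. Push on the red jar only, do not grip, lift or tip any jar or let the row come apart, leave everything else on the cabinet where it is, and draw clear when done.

Things in the scene. Friction and masses are not known exactly. Their poses are not given: they have to be found in the camera images.
- rack: fixed oak shoe-cream rack, 422 mm long (its y), 80 mm wide (x), lane floor 12 mm above the marble; origin on the marble under the lane's middle. End board at its -y end, +y end open. Along each side a 6 mm brass rail at x = -32 and +32 mm, axis 20 mm above the lane floor: 58 mm clear, so 2 mm play each side of a jar. Row fully home: jar centres at y = -173, -119, -65, -11 mm
- rack_stop (a point): foot of the end board's inner face, mid-lane, on the lane floor: the rack's end stop, at y = -200 mm of the rack. The board is 80 mm wide and rises 50 mm above the lane floor. Axes as the rack's: +y points along the lane to the open end
- rack_mouth (a point): middle of the lane's open end, on the lane floor, at y = +210 mm of the rack; nothing closes the lane here. Jars slide along the lane by plain friction: the whole row takes up to about 8 N
- jar_head: glass shoe-cream jar, 54 mm in diameter, 52 mm tall, 0.10 to 0.20 kg, black screw lid with a disc in the colour of its cream on top; origin at the centre of its underside, z up. Cream-white; the front one of the row, nearest the end board, 60 to 120 mm short of it at the start. The row starts touching (gaps under 1 mm), order along the rack from the end board: head, 2, 3, tail
- jar_2: glass shoe-cream jar, 54 mm in diameter, 52 mm tall, 0.10 to 0.20 kg, black screw lid with a disc in the colour of its cream on top; origin at the centre of its underside, z up. Tan; second in the row
- jar_3: glass shoe-cream jar, 54 mm in diameter, 52 mm tall, 0.10 to 0.20 kg, black screw lid with a disc in the colour of its cream on top; origin at the centre of its underside, z up. Dark brown; third in the row
- jar_tail: glass shoe-cream jar, 54 mm in diameter, 52 mm tall, 0.10 to 0.20 kg, black screw lid with a disc in the colour of its cream on top; origin at the centre of its underside, z up. Oxblood red; last of the row, nearest the open end. The only jar to be pushed; behind it (+y of the rack) the lane is free. The lower 36 mm is the glass body, full 54 mm across
- jar_spare: glass shoe-cream jar, 54 mm in diameter, 52 mm tall, 0.10 to 0.20 kg, black screw lid with a disc in the colour of its cream on top; origin at the centre of its underside, z up. Navy blue; the next jar, waiting on the marble beside the rack; stays there
- votive: amber glass votive cup, 60 mm across, 62 mm tall, on the marble beside the rack, a bystander; origin at the centre of its underside
- polish_tin: round green and silver polish tin, 73 mm across, 27 mm tall, on the marble beside the rack, a bystander; origin at the centre of its underside
- clothes_brush: wooden clothes brush lying bristles down along the rack's far side, 185 mm (y) x 52 x 36 mm, a bystander; origin at the centre of its underside
- lint_roller: lint roller lying at the robot's right, blue handle, white roll, 235 mm long (x), 45 mm tall, a bystander; origin underneath, near the middle
- key_tray: blue ceramic key tray with two keys in it, 190 (x) x 120 x 22 mm, at the robot's left, a bystander; origin at the centre of its underside
- bead_bangle: silver-toned rigid bead bangle lying flat at the robot's right, 72 mm across, 9 mm tall, a bystander; origin at its centre, on the marble
Things that resemble listed ones, but are neither listed nor needed, are in the scene too. Leave any pink or turquoise look-alike of the jar_tail alone.

How it is judged (in metres and radians):
At the end, for the whole second after the job is handed in: All four jars stand upright on the lane floor, at rest, each within 5 mm of its closed-up place (the front jar against the end board, neighbours within 3 mm of touching), and the seven other things are within 20 mm of where they began (y of jar_head in the frame of rack between -0.179 and -0.168 m and x of jar_head in the frame of rack between -0.008 and 0.008 m and z of each of jar_head, jar_2, jar_3, jar_tail in the frame of rack below 0.016 m and angle between each of jar_head, jar_2, jar_3, jar_tail's own z axis and vertical below 0.08 rad and linear speed of each of jar_head, jar_2, jar_3, jar_tail below 0.01 m/s and y of jar_2 in the frame of rack between -0.125 and -0.114 m and x of jar_2 in the frame of rack between -0.008 and 0.008 m and y of jar_3 in the frame of rack between -0.071 and -0.06 m and x of jar_3 in the frame of rack between -0.008 and 0.008 m and y of jar_tail in the frame of rack between -0.017 and -0.006 m and x of jar_tail in the frame of rack between -0.008 and 0.008 m and distance between jar_head and jar_2 below 0.057 m and distance between jar_2 and jar_3 below 0.057 m and distance between jar_3 and jar_tail below 0.057 m and distance of each of jar_spare, votive, polish_tin, clothes_brush, lint_roller, key_tray, bead_bangle from where it was at the start of the episode below 0.02 m).
It fails at once if a jar of the row is lifted more than 10 mm or tipped by more than 15 degrees (z of any of jar_head, jar_2, jar_3, jar_tail in the frame of rack above 0.022 m or angle between any of jar_head, jar_2, jar_3, jar_tail's own z axis and vertical above 0.26 rad).
It fails at once if the row comes apart: a gap of more than 8 mm between neighbours (distance between jar_head and jar_2 above 0.062 m or distance between jar_2 and jar_3 above 0.062 m or distance between jar_3 and jar_tail above 0.062 m).
It fails at once if the fingers press on a jar of the row other than the red one, or take the red one between them instead of pushing from behind (contact force between the fingers and jar_head above 0.5 N or contact force between the fingers and jar_2 above 0.5 N or contact force between the fingers and jar_3 above 0.5 N or (horizontal distance between the grasp point and jar_tail below 0.018 m and height (world z) of the grasp point below 0.072 m)).
It fails at once if the red jar is pushed with more than 40 N (contact force between the fingers and jar_tail above 40 N).
It fails at once if another thing on the cabinet is moved more than 20 mm (distance of any of jar_spare, votive, polish_tin, clothes_brush, lint_roller, key_tray, bead_bangle from where it was at the start of the episode above 0.02 m).
It also fails if it takes over 35 s, if anything falls off the work surface, if the arm or the gripper's body presses on something with over 40 N, if the wrist force passes 120 N, or if a joint passes its speed limit or range.

ROBOT

A 6-joint arm with a two-finger parallel gripper is mounted at the origin on the work surface. World frame = base frame: x ahead of the robot, y to its left, z up, the work surface at z = 0. Lengths are in m, angles in degrees, forces in N, time in s.
With the tool pointing down it reaches from about 0.325 to 0.85 m from the base axis. Payload 15.5 kg.
Tool frame: the origin (TCP) lies midway between the tips of the shut fingers; the grasp point (between the pads) lies 19 mm behind it; z points along the fingers, y is the line along which they close (so a half turn about z gives the same grasp; the last joint's range is limited). The gripper opens to 91 mm and grips with 3 to 60 N. Pads are 32 mm wide; open, the fingers measure 118 mm over their backs; the gripper's body (76 mm by 178 mm) begins 60 mm behind the grasp point.
Start: joints at [-82.477, 28.281, 77.091, -0, 74.628, -5.472], TCP at [0.141, -0.609, 0.214] pointing down, gripper open.
Joint ranges: [-166.48, 166.48], [-47.26, 123.95], [12.59, 153.08], [-70.14, 250.14], [6.76, 159.57], [-176.63, 176.63]. Speed limits (degrees/s): [108.29, 108.29, 147.25, 172.46, 172.46, 172.46].

INTERFACE

Orientations are given as a 3x3 rotation matrix whose columns are the frame's x, y, z axes.
In Python, from bench import ctrl gives the robot as it stands. The module is installed in compiled form; this text tells all that it offers. Calls block until the motion is done:
- ctrl.goto(position, orientation): joint-space move of the TCP to a pose.
- ctrl.move_l(position, vel=0.15, ori=None, contact_N=None): straight line of the TCP; ori=None keeps the orientation; vel is the mean speed in m/s. With contact_N (N) it stops when the force on the tool has changed by that much, and returns True; else False.
- ctrl.movej(angles): joint-space move.
- ctrl.command_gripper(opening): opening from 0.0 (shut) to 1.0 (fully open); the grip force is fixed at half the most; returns when the fingers have stopped.
- ctrl.sleep(seconds).
- ctrl.ik(position, orientation): joint angles nearest the present ones, or None.
- ctrl.read_camera(name): name is "scene" or "top"; returns the picture (400x640x3 uint8, blue, green, red); there is no depth.
- ctrl.camera_params(name): a dict with "fx", "fy", "cx", "cy" (pixels), "D" ([k1, k2, p1, p2, k3] as OpenCV has them; the pictures are not rectified), "pose" (4x4, takes a point from camera to world coordinates). Camera axes: x right, y up, looking along -z (the intrinsics and any distortion apply to the point x, -y, -z); pixel columns grow to the right and rows downward; lengths in m; the calibration is good to about 2 mm. A picture is of the moment at which its call begins. camera_params takes no time and is no camera call.
A pose or a line that the arm cannot do raises ctrl.MotionError and nothing moves.
- ctrl.sign_off(): hands the job in; it is judged then, once.
Readings, each from a call of its own:
- ctrl.current_t(): time.
- ctrl.current_q(): joint angles.
- ctrl.current_dq(): joint speeds.
- ctrl.current_effort(): joint torques, N m.
- ctrl.current_tool_pos(): TCP position.
- ctrl.current_eef_rot(): TCP orientation.
- ctrl.current_contact_force(): force on the tool from outside, world axes, zero at the start.
- ctrl.current_wrist_torque(): the same for the moment, N m.
- ctrl.current_grip_width(): opening from 0.0 (shut) to 1.0 (fully open).
- ctrl.current_grasp_force(): force on a finger pad.
Only numpy, scipy, OpenCV 4.12 (cv2) and the standard library are available. Lean on these libraries where they do the work, as an engineer would, in place of code of your own. Each camera call takes 0.05 s, during which the arm holds its last target. There are 200 camera calls.

## Working session

There is one attempt and no reset: what is moved stays moved. The work goes in short steps, each a Python script; the robot and the scene stay as the last script left them, time stands still between calls to the robot, and variables do not carry over. Pictures are saved under pics/ and viewed, at most 10 in all, crops included, and the job is handed in when it is done.

```bash
mkdir -p pics; python3 - <<'E'
from bench import ctrl
import cv2,numpy as np
for n in("scene","top"):
    cv2.imwrite(f"pics/{n}0.png",ctrl.read_camera(n)); p=ctrl.camera_params(n); print(n,{k:np.round(v,4).tolist() for k,v in p.items()})
print(ctrl.current_t(),ctrl.current_eef_rot())
E
```

```text
scene {'fx': 377.9562, 'fy': 377.9562, 'cx': 322.8708, 'cy': 197.94, 'D': [-0.0697, 0.0, 0.0, 0.0, 0.0], 'pose': [[0.8444, -0.4618, 0.2717, 0.8149], [0.5358, 0.7256, -0.4318, -0.4742], [0.0023, 0.5102, 0.8601, 0.9999], [0.0, 0.0, 0.0, 1.0]]}
top {'fx': 442.8421, 'fy': 442.8421, 'cx': 312.3494, 'cy': 203.4681, 'D': [0.0076, 0.0, 0.0, 0.0, 0.0], 'pose': [[-0.0061, 0.9785, -0.2062, 0.22], [-1.0, -0.0055, 0.0037, 0.018], [0.0025, 0.2062, 0.9785, 1.5312], [0.0, 0.0, 0.0, 1.0]]}
0.1 [[ 9.74396120e-01  2.24838143e-01 -1.01822719e-04]
 [ 2.24838124e-01 -9.74395563e-01  1.05098506e-03]
 [ 1.37085923e-04 -1.04696939e-03 -9.99999443e-01]]
```

View pics/top0.png

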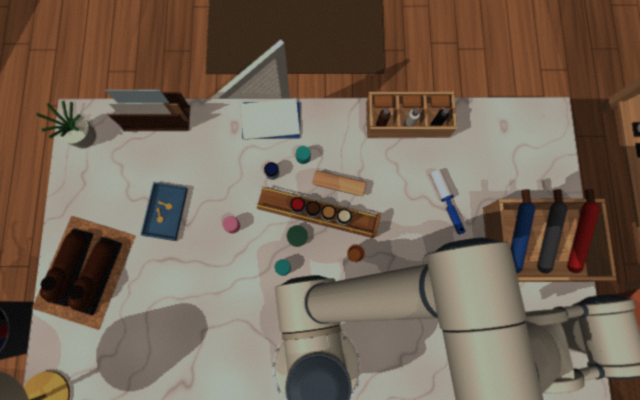

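View pics/scene0.png

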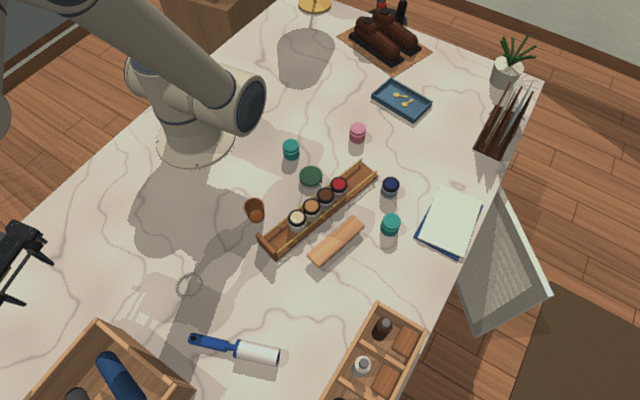

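The top view shows the row from red (297,204) to cream-white (344,216). The open end is at left (~258,198) and the end board at right (~378,225). Turquoise and pink look-alikes stand off the rack. Next I measure the lids by ray casting from both views.

```bash
cat > h.py <<'E'
from bench import ctrl
import cv2,numpy as np
def ray(n,uv):
    p=ctrl.camera_params(n);K=np.array([[p["fx"],0,p["cx"]],[0,p["fy"],p["cy"]],[0,0,1]])
    q=cv2.undistortPoints(np.array([[uv]],float),K,np.array(p["D"],float))[0,0]
    T=np.array(p["pose"]); return T[:3,3],T[:3,:3]@np.array([q[0],-q[1],-1])
def plane(n,uv,z):
    o,d=ray(n,uv); return o+d*(z-o[2])/d[2]
def tri(a,b):
    (o1,d1),(o2,d2)=ray("top",a),ray("scene",b)
    d1/=np.linalg.norm(d1); d2/=np.linalg.norm(d2)
    s=np.linalg.lstsq(np.c_[d1,-d2],o2-o1,rcond=None)[0]
    return (o1+s[0]*d1+o2+s[1]*d2)/2, np.linalg.norm(o1+s[0]*d1-o2-s[1]*d2)
E
python3 - <<'E'
import cv2,numpy as np
a=cv2.imread("pics/top0.png")[175:250,245:395]; b=cv2.imread("pics/scene0.png")[150:265,245:395]
cv2.imwrite("pics/crop0.png",cv2.resize(np.vstack([a,b]),None,fx=3.1,fy=3.1,interpolation=cv2.INTER_CUBIC))
from h import *
for n,lo in(("top",(175,245)),("scene",(150,245))):
    im=cv2.imread(f"pics/{n}0.png");h=cv2.cvtColor(im,cv2.COLOR_BGR2HSV)
    print(n)
    for r in ([(203,297),(207,313),(212,329),(216,344)] if n=="top" else [(184,339),(195,325),(206,311),(217,297)]):
        print(r,h[r].tolist(), h[r[0],r[1]-9:r[1]+10].tolist())
E
```

```text
top
(203, 297) [179, 219, 113] [[12, 171, 85], [12, 163, 75], [8, 139, 44], [178, 187, 49], [178, 216, 86], [179, 226, 107], [179, 221, 114], [179, 223, 112], [179, 223, 113], [179, 219, 113], [0, 215, 114], [0, 226, 113], [179, 226, 113], [179, 225, 110], [0, 212, 95], [178, 193, 49], [9, 123, 29], [10, 142, 43], [12, 161, 46]]
(207, 313) [10, 185, 51] [[8, 58, 35], [19, 57, 36], [21, 78, 23], [9, 145, 30], [8, 180, 44], [9, 198, 49], [11, 173, 53], [8, 177, 52], [9, 198, 49], [10, 185, 51], [8, 182, 49], [10, 189, 50], [9, 197, 48], [12, 208, 43], [7, 149, 36], [8, 128, 24], [11, 159, 32], [10, 159, 48], [10, 149, 41]]
(212, 329) [14, 172, 126] [[16, 61, 46], [18, 73, 35], [13, 130, 53], [14, 167, 90], [15, 166, 120], [14, 169, 128], [15, 170, 126], [15, 169, 127], [15, 171, 127], [14, 172, 126], [15, 172, 126], [14, 165, 128], [15, 167, 125], [15, 170, 111], [15, 169, 65], [15, 136, 30], [13, 162, 30], [11, 131, 33], [14, 92, 36]]
(216, 344) [19, 71, 161] [[14, 57, 49], [15, 52, 49], [21, 67, 38], [20, 77, 79], [19, 70, 138], [19, 75, 156], [19, 72, 159], [19, 72, 160], [19, 72, 1
[... 711 characters left out ...]
 [11, 131, 97], [11, 123, 81], [16, 90, 48], [8, 26, 39], [3, 61, 80]]
(206, 311) [15, 130, 172] [[19, 131, 107], [22, 61, 46], [14, 117, 83], [15, 128, 158], [15, 136, 174], [15, 129, 174], [16, 128, 173], [15, 132, 170], [16, 130, 173], [15, 130, 172], [15, 133, 171], [15, 133, 171], [15, 133, 171], [15, 128, 177], [15, 130, 176], [15, 132, 158], [14, 122, 98], [13, 45, 40], [30, 25, 51]]
(217, 297) [20, 63, 197] [[18, 121, 59], [34, 38, 53], [26, 51, 166], [26, 53, 207], [26, 54, 204], [22, 60, 200], [20, 63, 201], [21, 61, 200], [19, 62, 201], [20, 63, 197], [20, 64, 199], [21, 62, 198], [21, 62, 203], [20, 62, 202], [20, 64, 206], [22, 62, 160], [23, 54, 75], [15, 14, 36], [24, 49, 78]]
```

View pics/crop0.png

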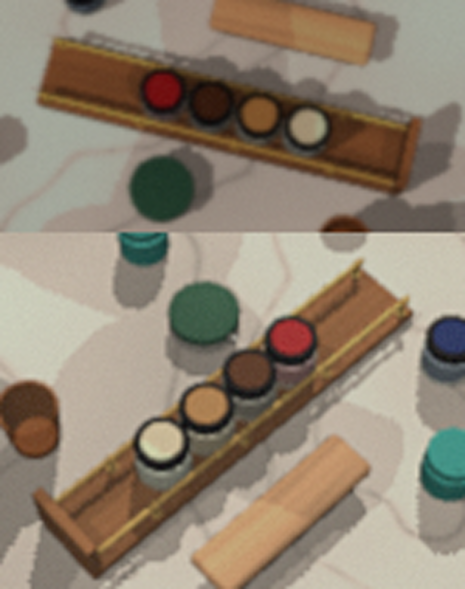

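The crop shows the rack clearly. In the top view the rail ends at the mouth are near (262,188) and (257,207), and the board top runs from (380,213) to (375,237). The lane behind the red jar is empty. Next: disc centroids and the rack axis.

```bash
cat >> h.py <<'E'
def disc(im,uv,tol):
    m=np.zeros((im.shape[0]+2,im.shape[1]+2),np.uint8)
    n,_,_,_=cv2.floodFill(im.copy(),m,uv,0,(tol,)*3,(tol,)*3,8|cv2.FLOODFILL_MASK_ONLY|cv2.FLOODFILL_FIXED_RANGE|(255<<8))
    M=cv2.moments(m[1:-1,1:-1],True); return (M["m10"]/M["m00"],M["m01"]/M["m00"]),n
E
cat > meas.py <<'E'
from h import *
import sys
t,s=[cv2.imread(f"pics/{n}0.png") for n in("top","scene")]
T=[(297,203),(313,207),(329,212),(344,216)];S=[(339,184),(325,195),(311,206),(297,217)]
J=[]
for a,b in zip(T,S):
    (ca,na),(cb,nb)=disc(t,a,28 if a[0]!=313 else 15),disc(s,b,40)
    P,g=tri(ca,cb);pa,pb=plane("top",ca,.064),plane("scene",cb,.064)
    print(np.round(ca,1),na,np.round(cb,1),nb,"tri",P.round(4),round(g,4),pa[:2].round(4),pb[:2].round(4)); J.append((pa+pb)/2)
J=np.array(J);print("gaps",np.linalg.norm(np.diff(J[:,:2],axis=0),axis=1).round(4))
d=J[0]-J[3];print("row axis deg",np.degrees(np.arctan2(d[1],d[0])))
# rack landmarks (hand-read): near rail ends (z .032), board top outer corners z .062
f=lambda x,y:(245+x/3.1,175+y/3.1)
g=lambda x,y:(245+x/3.1,150+(y-232.5)/3.1)
for nm,n,uv,z in[("railA mouth","top",f(55,41),.032),("railB mouth","top",f(40,98),.032),("board A","top",f(419,120),.062),("board B","top",f(403,190),.062),
 ("railA mouth","scene",g(407,300),.032),("railB mouth","scene",g(361,264),.032),("board A","scene",g(100,560),.062),("board B","scene",g(38,493),.062)]:
    print(nm,n,plane(n,uv,z)[:2].round(4))
# brass rails: bright yellow pixels
for n,im,(x0,x1,y0,y1) in(("top",t,(250,385,180,242)),("scene",s,(250,385,150,265))):
    h=cv2.cvtColor(im,cv2.COLOR_BGR2HSV)
    m=cv2.inRange(h,(20,110,75),(32,255,255));k=np.zeros_like(m);k[y0:y1,x0:x1]=255
    ys,xs=np.nonzero(m&k);W=np.array([plane(n,(x,y),.032)[:2] for x,y in zip(xs,ys)])
    u=d[:2]/np.linalg.norm(d[:2]);v=np.array([u[1],-u[0]]);w=(W-J[:,:2].mean(0))@v;l=(W-J[:,:2].mean(0))@u
    for sg in(1,-1):
        q=np.abs(w*sg-.032)<.012
        if q.sum()>10: c=np.polyfit(l[q],w[q],1);print(n,sg,q.sum(),"slope deg",np.degrees(c[0]).round(2),"off",c[1].round(4),"l range",l[q].min().round(3),l[q].max().round(3))
E
python3 meas.py
```

```text
[297.2 203.6] 86 [338.5 183.2] 108 tri [0.53   0.0641 0.0612] 0.0011 [0.529  0.0637] [0.5313 0.063 ]
[312.7 207.6] 89 [310.7 216.7] 1961 tri [ 0.5133 -0.0116 -0.0257] 0.0598 [0.5151 0.0114] [ 0.5233 -0.0742]
[328.4 211.5] 85 [311.  205.1] 117 tri [ 0.5022 -0.0414  0.0609] 0.0008 [ 0.5013 -0.0416] [ 0.5034 -0.0425]
[343.9 215.4] 81 [296.6 216.6] 121 tri [ 0.4884 -0.0939  0.0605] 0.0003 [ 0.4876 -0.0937] [ 0.4897 -0.0952]
gaps [0.0953 0.0199 0.0542]
row axis deg 75.26495747540976
railA mouth top [0.5911 0.1847]
railB mouth top [0.5259 0.2003]
board A top [ 0.493  -0.2163]
board B top [ 0.4164 -0.1961]
railA mouth scene [0.5987 0.1809]
railB mouth scene [0.5378 0.195 ]
board A scene [ 0.5119 -0.2185]
board B scene [ 0.4287 -0.1967]
top 1 52 slope deg -0.17 off 0.0278 l range -0.165 0.224
top -1 26 slope deg -0.03 off -0.0375 l range 0.096 0.224
scene 1 58 slope deg -0.26 off 0.031 l range -0.144 0.222
scene -1 24 slope deg -0.39 off -0.0319 l range -0.115 0.216
```

Checks pass: lids triangulate to z≈61 mm (64 expected, 2–3 mm calibration error) and head to tail is 163 mm (162 expected). The rack axis is about 75.4°, with roughly 75–90 mm to travel. Next I move over the lane behind the red jar with the fingers shut.

```bash
cat >> h.py <<'E'
a=np.radians(75.4);u=np.array([np.cos(a),np.sin(a),0]);mid=np.array([.5094,-.0155,0])
R=np.c_[np.cross(-u,[0,0,-1]),-u,[0,0,-1]]
def at(l,z): return mid+u*l+[0,0,z]   # l: along the lane from the row's starting middle; red jar at l=.081
E
python3 - <<'E'
from h import *
print(ctrl.ik(at(.145,.18),R))
ctrl.command_gripper(0.0)
ctrl.goto(at(.145,.18),R)
ctrl.move_l(at(.145,.07),vel=.12)
cv2.imwrite("pics/a.png",np.vstack([cv2.resize(ctrl.read_camera("top")[150:260,220:420],(600,330)),cv2.resize(ctrl.read_camera("scene")[130:260,240:400],(320,260)).repeat(1,0)if 0 else cv2.resize(ctrl.read_camera("scene")[120:210,250:450],(600,270))]))
print(ctrl.current_t(),ctrl.current_tool_pos(),at(.145,.07),ctrl.current_q(),ctrl.current_contact_force())
E
```

```text
[ 6.76883984e+00  2.51575407e+01  8.88557573e+01 -2.54444375e-14
  6.59867019e+01  1.11368840e+02]
5.5833 [0.54641925 0.12489338 0.07073945] [0.54595006 0.12481783 0.07      ] [ 6.77103115e+00  3.34422415e+01  9.49645556e+01 -3.30234845e-04
  5.15184709e+01  1.11367862e+02] [-0.17967858 -0.73577952 -0.03257488]
```

View pics/a.png

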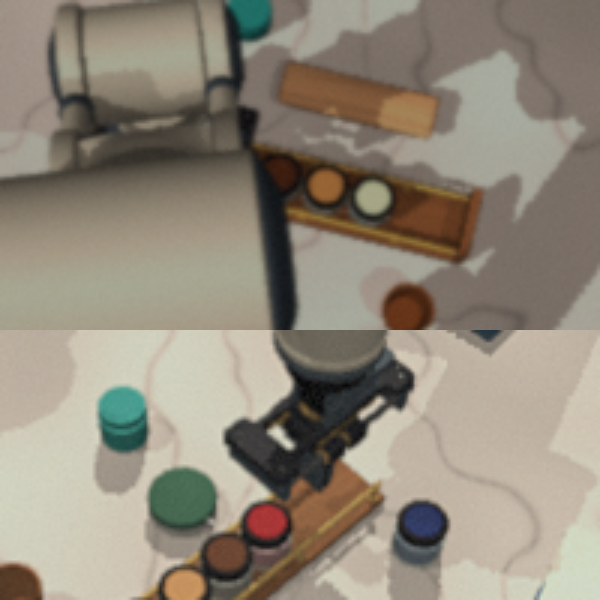

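The fingers (scene part, ~(310,470)) hang over the lane just behind the red jar (267,523), clear of it. Next I descend between the rails and push gently.

```bash
python3 - <<'E'
from h import *
c=ctrl.move_l(at(.145,.026),vel=.05,contact_N=8)
p=ctrl.current_tool_pos();print("down",c,p,ctrl.current_contact_force())
if not c:
    l=lambda:(ctrl.current_tool_pos()-mid)@u
    c=ctrl.move_l(at(.100,.026),vel=.02,contact_N=20); print(c,l(),ctrl.current_contact_force(),ctrl.current_t())
    if not c:
        c=ctrl.move_l(at(.06,.026),vel=.02,contact_N=20); print(c,l(),ctrl.current_contact_force(),ctrl.current_t())
    cv2.imwrite("pics/b.png",np.vstack([cv2.resize(ctrl.read_camera("top")[150:260,220:420],(600,330)),cv2.resize(ctrl.read_camera("scene")[150:270,240:440],(450,270)).copy() if 0 else cv2.resize(ctrl.read_camera("scene")[165:255,240:440],(600,270))]))
E
```

```text
down False [0.54614079 0.12482871 0.02624578] [-0.1423556   0.34217269 -0.16202296]
False 0.10026066712613252 [1.81548372 4.63155284 2.59758718] 9.0167
False 0.06015879432249445 [1.34770572 5.65217125 2.33253441] 11.1667
```

View pics/b.png

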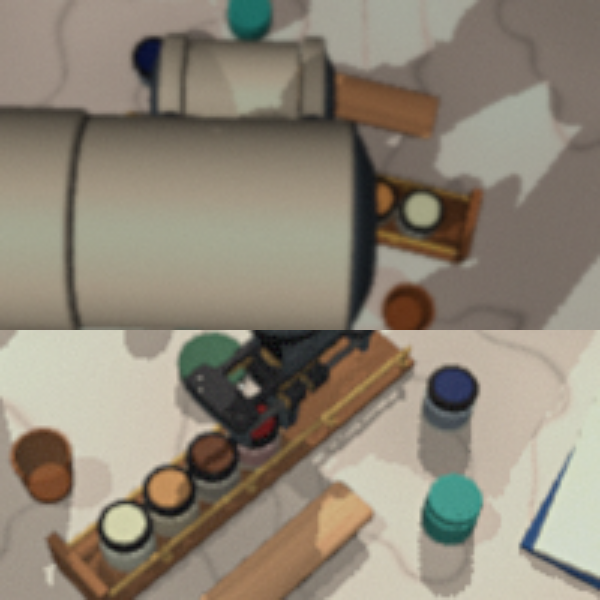

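The row moves as one train at about 6 N, and cream (125,525 in the lower part) still has a gap to the board. The push continues until the stop is felt.

```bash
python3 - <<'E'
from h import *
l=lambda:(ctrl.current_tool_pos()-mid)@u
c=ctrl.move_l(at(.005,.026),vel=.015,contact_N=12); print(c,l(),ctrl.current_contact_force(),ctrl.current_t())
ctrl.sleep(.3);print(l(),ctrl.current_contact_force())
s=ctrl.read_camera("scene");cv2.imwrite("pics/c.png",cv2.resize(s[175:265,235:385],(750,450)));cv2.imwrite("pics/scene_c.png",s)
E
```

```text
True 0.03618544502024071 [2.93465833 7.85481628 2.2119787 ] 13.1
0.03626895982417481 [1.98819841 7.74724722 2.19357234]
```

View pics/c.png

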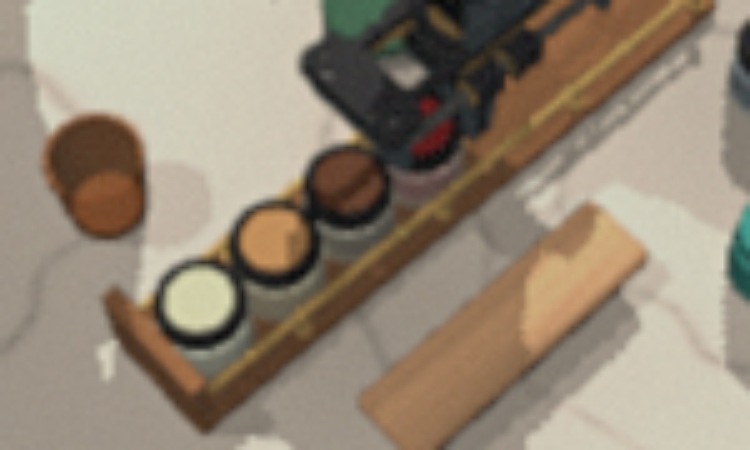

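Cream (200,303) now appears to be at the board. To confirm, I give one more small guarded push, which should stop with almost no motion if the row is home.

```bash
python3 - <<'E'
from h import *
l=lambda:(ctrl.current_tool_pos()-mid)@u
l0=l();c=ctrl.move_l(at(l0-.008,.026),vel=.01,contact_N=8); print(c,l0-l(),ctrl.current_contact_force(),ctrl.current_t())
ctrl.move_l(at(l()+.04,.026),vel=.05)
ctrl.move_l(at(l(),.16),vel=.15)
ctrl.goto(at(.26,.25),R)
for n in("top","scene"): cv2.imwrite(f"pics/{n}_d.png",ctrl.read_camera(n))
print(ctrl.current_t())
t,s=[cv2.imread(f"pics/{n}_d.png") for n in("top","scene")]
cv2.imwrite("pics/d.png",np.vstack([cv2.resize(t[150:260,220:420],(600,330)),cv2.resize(s[165:255,240:440],(600,270))]))
E
```

```text
True -6.852188176269258e-05 [2.28770998 6.26108536 1.74624923] 13.7333
16.6583
```

View pics/d.png

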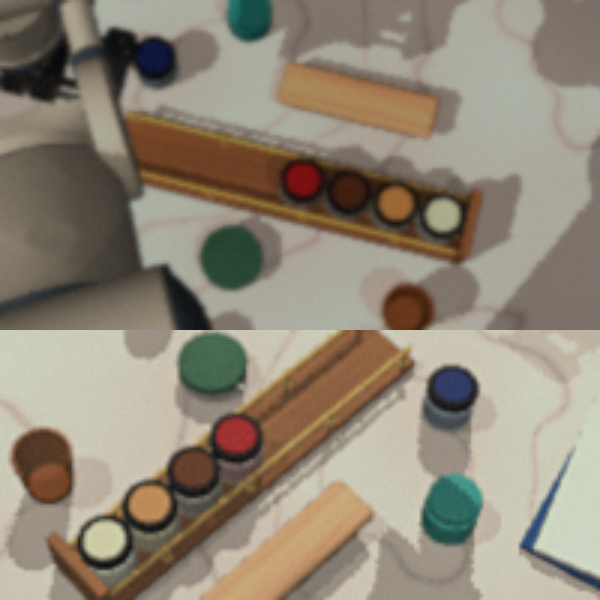

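The row is closed up and looks to be against the board (top part: cream at (442,216), board at ~(470,222)). I will check the gap numerically along the lane axis.

```bash
python3 - <<'E'
from h import *
t,s=[cv2.imread(f"pics/{n}_d.png") for n in("top","scene")]
J=[]
for a,b in zip([(220+302/3,150+181/3),(220+349/3,150+192/3),(220+396/3,150+203/3),(220+442/3,150+216/3)],[(240+236/3,165+105/3),(240+193/3,165+142/3),(240+151/3,165+175/3),(240+105/3,165+211/3)]):
    (ca,na),(cb,nb)=[disc(i,tuple(int(round(v)) for v in q),k) for i,q,k in((t,a,15 if a[0]<340 and a[0]>330 else 28),(s,b,25))]
    pa,pb=plane("top",ca,.064),plane("scene",cb,.064)
    print(na,nb,"l top/scene",[round(float((p-mid)@u),4) for p in(pa,pb)])
# profile along lane axis at z=.062, sampled mid-lane, through each camera
def px(n,P):
    p=ctrl.camera_params(n);T=np.linalg.inv(np.array(p["pose"]));M=np.diag([1,-1,-1])
    K=np.array([[p["fx"],0,p["cx"]],[0,p["fy"],p["cy"]],[0,0,1]]);q=(T[:3,:3]@np.array(P).T).T+T[:3,3]
    return cv2.projectPoints(q@M,np.zeros(3),np.zeros(3),K,np.array(p["D"],float))[0][:,0]
L=np.arange(-.165,-.225,-.003);v=np.cross(u,[0,0,1])
for n,im in(("top",t),("scene",s)):
    for off in(-.03,0,.03):
        q=px(n,[at(l,.062)+v*off for l in L]).astype(np.float32)
        c=cv2.remap(im,q[:,None,0],q[:,None,1],cv2.INTER_LINEAR)[:,0]
        print(n,off,[f"{int(-l*1000)}:{'/'.join(map(str,x))}" for l,x in zip(L,c.tolist())])
E
```

```text
87 106 l top/scene [0.0001, -0.0004]
88 125 l top/scene [-0.0537, -0.0542]
82 113 l top/scene [-0.1074, -0.1084]
80 119 l top/scene [-0.1618, -0.1623]
top -0.03 ['165:63/71/74', '168:63/73/78', '171:55/66/74', '174:41/54/68', '177:29/44/62', '180:22/39/61', '183:21/37/60', '186:24/42/69', '189:30/54/89', '192:36/65/111', '195:42/70/118', '198:55/78/115', '201:80/94/116', '204:98/108/121', '207:105/114/125', '210:109/117/129', '213:117/127/136', '216:130/140/147', '219:144/155/159', '222:152/165/167']
top 0 ['165:139/171/172', '168:139/172/171', '171:140/172/171', '174:138/170/169', '177:123/153/153', '180:85/106/106', '183:46/57/61', '186:24/34/49', '189:27/48/80', '192:38/67/112', '195:44/74/120', '198:58/81/119', '201:83/97/119', '204:99/109/123', '207:104/113/125', '210:105/114/125', '213:105/114/125', '216:105/113/125', '219:105/114/125', '222:106/115/126']
top 0.03 ['165:79/91/103', '168:77/89/100', '171:77/87/99', '174:77/88/100', '177:78/89/100', '180:78/87/99', '183:70/80/94', '186:55/69/91', '189:40/62/99', '192:40/71/119', '195:45/74/122', '198:61/85/123', '201:83/99/123', 
[... 556 characters left out ...]
02/204', '171:164/201/203', '174:166/204/205', '177:169/206/209', '180:141/171/172', '183:70/82/82', '186:39/43/45', '189:57/74/95', '192:68/100/143', '195:71/105/154', '198:66/100/146', '201:53/78/114', '204:35/53/77', '207:33/49/73', '210:65/78/95', '213:113/125/135', '216:131/144/154', '219:135/148/157', '222:162/178/185']
scene 0.03 ['165:82/92/89', '168:97/110/109', '171:108/122/120', '174:114/129/127', '177:112/126/124', '180:113/127/126', '183:109/121/120', '186:97/108/108', '189:85/104/118', '192:74/106/150', '195:70/107/157', '198:72/107/154', '201:54/80/113', '204:39/56/82', '207:37/55/79', '210:70/83/100', '213:120/132/142', '216:133/146/156', '219:131/143/153', '222:131/144/153']
```

Cream's centre lies 26–27 mm from the board's inner edge (radius 27 mm) and the jar spacings are 53–55 mm. The row is home and the arm is clear.

```bash
python3 -c "
from bench import ctrl
print(ctrl.sign_off(),ctrl.current_t())"
```

```text
the job is handed in; nothing more can be done
the job is handed in; nothing more can be done
```

The row of four jars is pushed home against the end board, still touching by my camera measurements, with the open end free and the arm drawn clear; the job is handed in, about 17 s on the robot's clock, and the verdict was not shown to me.

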